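# Casting flasks over the mounted waxes

## Task

The waxes are mounted and ready for investing. Take the four open steel casting flasks one after another and lower each over the wax on the rubber sprue base of its own size, so that it stands upright, fully down on the base inside its rim. Do not knock the fragile waxes, do not drop a flask, and leave the closed tin and the mixing bowl where they stand.

Things in the scene. Friction and masses are not known exactly. Their poses are not given: they have to be found in the camera images.
- flask_38: Casting flask, the smallest of four: a plain stainless-steel tube open at both ends, 38 mm outside diameter, wall 2.5 mm, 52 mm high, about 110 g, loose, standing upright on the bench. Origin: centre of its underside; z up along the tube; yaw does not matter.
- flask_46: Casting flask, the second smallest of four: a plain stainless-steel tube open at both ends, 46 mm outside diameter, wall 2.5 mm, 60 mm high, about 160 g, loose, standing upright on the bench. Origin: centre of its underside; z up along the tube; yaw does not matter.
- flask_55: Casting flask, the second largest of four: a plain stainless-steel tube open at both ends, 55 mm outside diameter, wall 2.5 mm, 70 mm high, about 230 g, loose, standing upright on the bench. Origin: centre of its underside; z up along the tube; yaw does not matter.
- flask_65: Casting flask, the largest of four: a plain stainless-steel tube open at both ends, 65 mm outside diameter, wall 2.5 mm, 80 mm high, about 320 g, loose, standing upright on the bench. Origin: centre of its underside; z up along the tube; yaw does not matter.
- base_38: Rubber sprue base of the 38 mm flask, smallest of four: a dish 60 mm across, fixed. Its floor (the flask stands on it) is 6 mm above the bench; rim top at 16 mm, its inner side sloping from 55 mm diameter at the top to 43 at the floor. On its centre stands fragile green wax (wax_38) up to z = 46 mm, a small pendant on a stem, 8 mm in radius. Origin: centre of underside; z up.
- base_46: Rubber sprue base of the 46 mm flask, second smallest of four: a dish 68 mm across, fixed. Its floor (the flask stands on it) is 6 mm above the bench; rim top at 16 mm, its inner side sloping from 63 mm diameter at the top to 51 at the floor. On its centre stands fragile green wax (wax_46) up to z = 54 mm, a ring on a stem, 11 mm in radius. Origin: centre of underside; z up.
- base_55: Rubber sprue base of the 55 mm flask, second largest of four: a dish 77 mm across, fixed. Its floor (the flask stands on it) is 6 mm above the bench; rim top at 16 mm, its inner side sloping from 72 mm diameter at the top to 60 at the floor. On its centre stands fragile green wax (wax_55) up to z = 64 mm, a stem with 8 leaf pendants, 17 mm in radius. Origin: centre of underside; z up.
- base_65: Rubber sprue base of the 65 mm flask, largest of four: a dish 87 mm across, fixed. Its floor (the flask stands on it) is 6 mm above the bench; rim top at 16 mm, its inner side sloping from 82 mm diameter at the top to 70 at the floor. On its centre stands fragile green wax (wax_65) up to z = 74 mm, a stem with 8 rings, 20 mm in radius. Origin: centre of underside; z up.
- tin: Bystander: a closed aluminium tin with a screw lid, 54 mm diameter, 56 mm high, 250 g, loose, standing among the flasks. Origin: centre of its underside. Not to be moved.
- bowl: Bystander: a round dark-grey rubber mixing bowl, 100 mm across its rim, 50 mm high, 300 g, loose, standing among the bases. Origin: centre of its underside. Not to be moved.

How it is judged:
By the outcome, as a careful person would: the job done as asked, in the order asked, and still so for the second after the job is handed in, with the robot touching nothing.
It also fails if it takes over 112 s, if anything falls off the work surface, if the arm or the gripper's body presses on something with over 40 N, if the wrist force passes 120 N, or if a joint passes its speed limit or range.

## Robot

A 6-joint arm with a two-finger parallel gripper is mounted at the origin on the work surface. World frame = base frame: x ahead of the robot, y to its left, z up, the work surface at z = 0. Lengths are in m, angles in rad, forces in N, time in s.
With the tool pointing down it reaches from about 0.3 to 0.775 m from the base axis. Payload 14.6 kg.
Tool frame: the origin (TCP) lies midway between the tips of the shut fingers; the grasp point (between the pads) lies 19 mm behind it; z points along the fingers, y is the direction in which the jaws open and shut (so a half turn about z gives the same grasp; the last joint's range is limited). The gripper opens to 94 mm and grips with 3 to 60 N. Pads are 16 mm wide; open, the fingers measure 119 mm over their backs; the gripper's body (75 mm by 177 mm) begins 78 mm behind the grasp point.
Start: joints at [1.042, 0.3, 1.521, -0, 1.321, -0.067], TCP at [0.245, 0.492, 0.205] pointing down, gripper open.
Joint ranges: [-3.03, 3.03], [-0.79, 2.21], [0.23, 2.52], [-1.04, 4.18], [0, 3.07], [-2.55, 2.55]. Speed limits (rad/s): [2.22, 2.22, 2.57, 3.14, 3.14, 3.14].

## Interface

Orientations are given as [roll, pitch, yaw] about the fixed x, y, z axes, in that order (R = Rz(yaw) Ry(pitch) Rx(roll)).
In Python, from bench import arm gives the robot as it stands.
- The arm moves only by the tool send_rows, never from a script. Its argument "series" is text: rows parted by semicolons, each of 7 numbers parted by spaces: the turn, a rotation vector about the tool's x, y, z in rad, then the shift along the tool's x, y, z in cm, then the finger opening in cm, from 0 to 9.4. A call has exactly 8 rows; each row shifts and turns the commanded pose from where the row before left it, along the tool's axes as they then stand; what a row does not reach is not made up. A row lasts 1/10 s, in which the tool goes at most 50 mm and 8.59 degrees, less where a joint would pass 70% of its speed; a pose out of reach is approached as far as the arm can. A call with a gripper value outside its range is refused whole. The fingers move at their own pace and stop on an object; "grip_force" is the grip in N (left out, the last holds). Time passes only in rows, so rows that do not move let the fingers close, or fill a call up. It gives the time, the measured TCP pose, the force and the opening at its end, in the units of the state.
- arm.read_state(): the state, without advancing time (a new reading comes with each control period).
- arm.capture(name): name is "side" or "top" or "wrist"; returns a dict with "img" (400x640x3 uint8, red, green, blue), "mtx" (3x3 intrinsics, pixels), "rvec" (rotation vector, rad) and "tvec" (3), from world to camera coordinates, as OpenCV has them. Camera axes: x right, y down, z forward; pixel columns grow to the right and rows downward; lengths in m; the calibration is good to about 2 mm. A picture is of the moment at which its call begins. There is no depth.
- arm.hand_in(): hands the job in, once; it reports no verdict.
Trained networks look in the newest picture that a camera, given by its name, has taken for a name from the list of things; names that differ only in an ending like _2 or _b are one class to them, and where a whole thing is asked for, a point or a joint stands for the part that bears it (a point fixed in the world has none). Each returns a list of dicts, best first, with "conf" (0 to 1); they miss things now and then, are a little off and sometimes report something else, mostly with a low value. They report only what shows in the picture. A call takes as long as a camera call.
- arm.spot_in(camera, label): "at" ([x, y, z] in m, in world coordinates, good to about 4 mm: the middle of the surface that is visible of it).
The state is a dict: "time_s": time; "q": joint angles; "joint_velocities": joint speeds; "effort": joint torques, N m; "ee_pos": TCP position; "tcp_rot": TCP orientation; "wrist_force": force on the tool from outside, world axes, zero at the start; "torque": the same for the moment, N m; "grip_width": finger opening in m.
Only numpy, scipy, OpenCV 4.12 (cv2) and the standard library are available. Lean on these libraries where they do the work, as an engineer would, in place of code of your own. Each camera call takes 0.05 s, during which the arm holds its last target.

## Working session

There is one attempt and no reset: what is moved stays moved. The work goes in short steps, Python scripts to look and compute and a tool call to move; the robot and the scene stay as the last step left them, time stands still between calls to the robot, and variables do not carry over. Pictures are saved under pics/ and viewed, and the job is handed in when it is done.

Besides the shell and the picture viewer there is one more tool, called after "Emit:" by a JSON object that holds its "method" and its "body", one argument or row to a line. send_rows: Moves the arm, as the interface text tells. Its arguments: {"type":"object","properties":{"series":{"type":"string"},"grip_force":{"type":"number"}},"required":["series"]}

```bash
ls; mkdir -p pics; cat > h.py <<'E'
import numpy as np, cv2, json
from bench import arm
def cap(n,f=None):
    c=arm.capture(n)
    if f: cv2.imwrite('pics/'+f,c['img'][:,:,::-1])
    return c
def ray(c,u,v,z):
    R=cv2.Rodrigues(np.array(c['rvec'],float))[0];t=np.array(c['tvec'],float).ravel()
    d=R.T@np.linalg.solve(np.array(c['mtx']),[u,v,1.]);o=-R.T@t
    return o+d*(z-o[2])/d[2]
def proj(c,P):
    return cv2.projectPoints(np.array(P,float).reshape(-1,3),np.array(c['rvec'],float),np.array(c['tvec'],float),np.array(c['mtx'],float),None)[0].reshape(-1,2)
E
python3 - <<'E'
from h import *
s=arm.read_state()
for k in s: print(k,s[k])
for n in ['top','side','wrist']:
    c=cap(n,n+'0.png'); print(n,np.round(c['mtx'],1).tolist(),c['rvec'],c['tvec'])
for n in ['top','side']:
  for l in ['flask_38','flask_46','flask_55','flask_65','base_38','base_46','base_55','base_65','tin','bowl']:
    print(n,l,[(np.round(d['at'],3).tolist(),round(d['conf'],2)) for d in arm.spot_in(n,l)][:3])
E
```

```text
pics
time_s 0.0
q [ 1.04237261e+00  3.00429806e-01  1.52158740e+00 -2.22726078e-05
  1.32070275e+00 -6.65755390e-02]
joint_velocities [ 0.00012738  0.00093703 -0.00127977 -0.00043718  0.00097365  0.00126435]
effort [-3.08123317e-04 -5.31819284e+01 -3.52724111e+01  7.07415864e-02
  2.44884094e-02 -6.26700739e-05]
ee_pos [0.24494314 0.49214836 0.20490631]
tcp_rot [-3.14046641e+00 -5.34697461e-05  2.67974997e+00]
wrist_force [ 0.11032959 -0.13538362  0.32326972]
torque [ 0.02459989 -0.01437655 -0.00331273]
grip_width 0.0940326797671948
top [[387.2, 0.0, 323.0], [0.0, 387.2, 199.4], [0.0, 0.0, 1.0]] [ 2.202776   -2.14070788  0.13236981] [-0.03243539  0.52831624  0.92785555]
side [[373.5, 0.0, 318.2], [0.0, 373.5, 200.2], [0.0, 0.0, 1.0]] [ 2.42661518 -0.46842683  0.14855707] [-0.49937343  0.17224105  0.63820426]
wrist [[340.9, 0.0, 326.0], [0.0, 340.9, 197.5], [0.0, 0.0, 1.0]] [-2.46358298 -1.52604476 -0.21279461] [-0.54978785 -0.02752026  0.39159918]
top flask_38 [([0.419, -0.285, 0.044], 0.78), ([0.452, 0.291, 0.048], 0.61), ([0.438, 0.148, 0.041], 0.48)]
top flask_46 [([0.419, -0.285,
[... 1080 characters left out ...]
, 0.04], 0.8), ([0.421, -0.272, 0.046], 0.76), ([0.436, 0.126, 0.033], 0.67)]
side flask_65 [([0.436, -0.005, 0.04], 0.8), ([0.421, -0.272, 0.046], 0.76), ([0.436, 0.126, 0.033], 0.67)]
side base_38 [([0.588, 0.306, 0.013], 0.95), ([0.613, -0.289, 0.013], 0.86), ([0.617, -0.17, 0.009], 0.82)]
side base_46 [([0.588, 0.306, 0.013], 0.95), ([0.613, -0.289, 0.013], 0.86), ([0.617, -0.17, 0.009], 0.82)]
side base_55 [([0.588, 0.306, 0.013], 0.95), ([0.613, -0.289, 0.013], 0.86), ([0.617, -0.17, 0.009], 0.82)]
side base_65 [([0.588, 0.306, 0.013], 0.95), ([0.613, -0.289, 0.013], 0.86), ([0.617, -0.17, 0.009], 0.82)]
side tin [([0.617, -0.289, 0.008], 0.31)]
side bowl [([0.618, 0.01, 0.025], 0.69)]
```

View pics/top0.png

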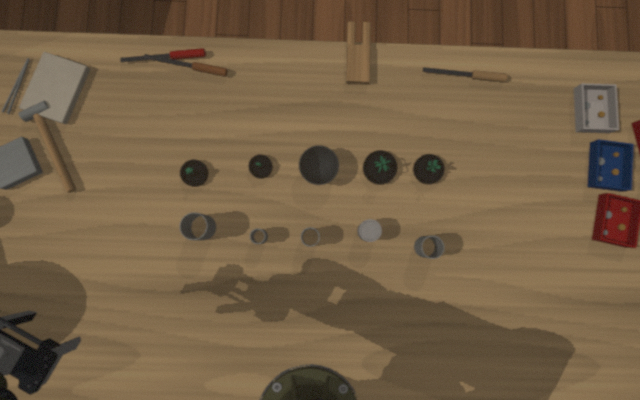

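View pics/side0.png

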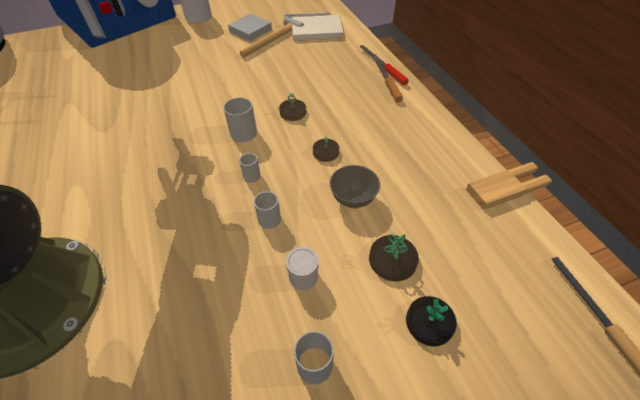

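View pics/wrist0.png

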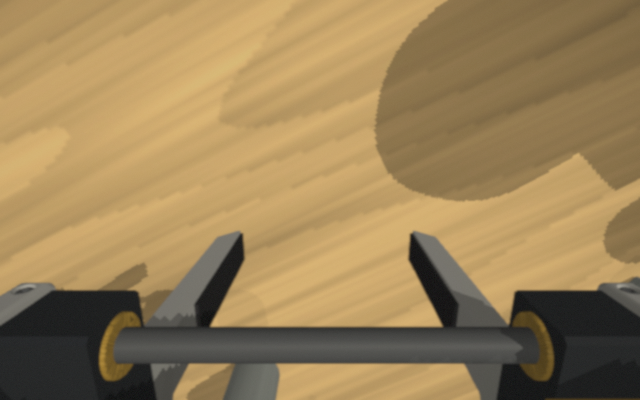

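Top view: flasks at (198,226), (259,236), (311,236), (430,246), the tin at (370,230). Bases at (195,172), (261,166), (381,167), (429,168), the bowl at (318,165). I'll zoom in and work out the wrist camera mounting.

```bash
python3 - <<'E'
from h import *
im=cv2.imread('pics/top0.png')
cv2.imwrite('pics/z1.png',cv2.resize(im[145:265,170:460],None,fx=2.75,fy=2.75,interpolation=cv2.INTER_CUBIC))
s=arm.read_state()
from scipy.spatial.transform import Rotation as Ro
c=cap('wrist');Rc=cv2.Rodrigues(np.array(c['rvec']))[0];o=-Rc.T@np.array(c['tvec'])
Rt=Ro.from_euler('xyz',s['tcp_rot']).as_matrix()
print('cam in tool',Rt.T@(o-s['ee_pos']));print('cam axes in tool',Rt.T@Rc.T); print(Rt)
c=cap('top');Rc=cv2.Rodrigues(np.array(c['rvec']))[0];print(-Rc.T@np.array(c['tvec']))
for n,l in [('top','flask_38'),('side','flask_38'),('top','base_38'),('side','base_38')]:
    print(n,l,[(np.round(d['at'],3).tolist(),round(d['conf'],2)) for d in arm.spot_in(n,l)])
E
```

```text
cam in tool [ 8.09041798e-02 -8.45724941e-05 -1.79066731e-01]
cam axes in tool [[ 1.34408423e-04 -9.61717047e-01 -2.74044346e-01]
 [ 9.99999680e-01 -8.68262724e-05  7.95165779e-04]
 [-7.88518734e-04 -2.74044365e-01  9.61716728e-01]]
[[-8.95259623e-01  4.45544843e-01 -2.69308225e-05]
 [ 4.45544844e-01  8.95259622e-01 -2.44662759e-05]
 [ 1.32092549e-05 -3.39025580e-05 -9.99999999e-01]]
[ 0.42539232 -0.0060041   0.97984251]
top flask_38 [([0.454, 0.291, 0.049], 0.74), ([0.422, -0.286, 0.044], 0.72), ([0.586, 0.311, 0.006], 0.7), ([0.44, 0.144, 0.04], 0.59)]
side flask_38 [([0.436, -0.005, 0.04], 0.8), ([0.421, -0.272, 0.046], 0.76), ([0.436, 0.126, 0.033], 0.67), ([0.613, -0.29, 0.013], 0.63)]
top base_38 [([0.588, 0.311, 0.01], 0.72), ([0.614, 0.143, 0.01], 0.69), ([0.616, -0.158, 0.009], 0.61), ([0.616, -0.284, 0.008], 0.58)]
side base_38 [([0.588, 0.306, 0.013], 0.95), ([0.613, -0.289, 0.013], 0.86), ([0.617, -0.17, 0.009], 0.82), ([0.61, 0.142, 0.014], 0.8)]
```

View pics/z1.png

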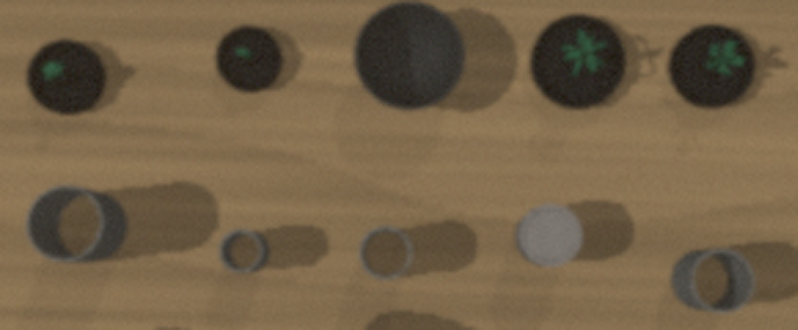

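Emit:
{"method": "send_rows", "body": {
  "series": "0 0 0.1386 0 0 -0.6 9.4;0 0 0.1386 0 0 -0.6 9.4;0 0 0.1386 0 0 -0.6 9.4;0 0 0.1386 0 0 -0.6 9.4;0 0 0.1386 0 0 -0.6 9.4;0 0 0.1386 0 0 -0.6 9.4;0 0 0.1386 0 0 -0.6 9.4;0 0 0.1386 0 0 -0.6 9.4"
}}

```text
time_s: 2.25
ee_pos: [0.2451, 0.4924, 0.2537]
tcp_rot: [3.142, -0.0, 1.565]
wrist_force: [-0.8, -0.8, -0.5]
grip_width: 0.0938
```

Emit:
{"method": "send_rows", "body": {
  "series": "0 0 0 -3.4 3.4 0 9.4;0 0 0 -3.4 3.4 0 9.4;0 0 0 -3.4 3.4 0 9.4;0 0 0 -3.4 3.4 0 9.4;0 0 0 -3.4 3.4 0 9.4;0 0 0 -3.4 3.4 0 9.4;0 0 0 -3.4 3.4 0 9.4;0 0 0 -3.4 3.4 0 9.4"
}}

```text
time_s: 3.05
ee_pos: [0.5183, 0.2187, 0.2536]
tcp_rot: [3.141, -0.0, 1.571]
wrist_force: [1.2, 1.4, 0.6]
grip_width: 0.094
```

```bash
python3 - <<'E'
from h import *
import pickle
c=cap('wrist','w1.png'); pickle.dump(c,open('w1.pkl','wb'))
print(arm.read_state()['ee_pos'])
E
```

```text
[0.52190868 0.21422031 0.25304622]
```

View pics/w1.png

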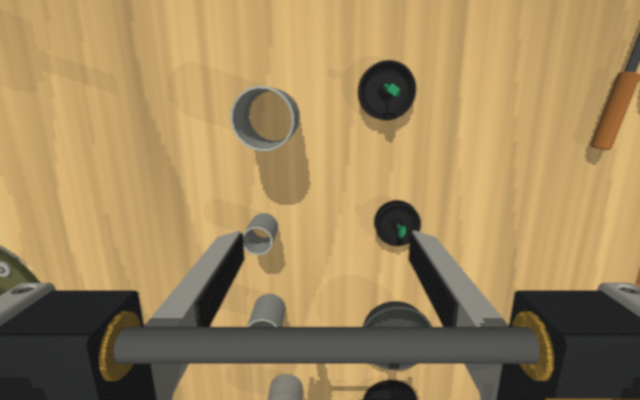

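Picture w1 shows flask_65 at (265,118), flask_38 (260,240 top rim), base_46 (387,90) and base_38 (398,223). I'll take two more survey shots.

Emit:
{"method": "send_rows", "body": {
  "series": "0 0 0 -3.7 0 0 9.4;0 0 0 -3.7 0 0 9.4;0 0 0 -3.7 0 0 9.4;0 0 0 -3.7 0 0 9.4;0 0 0 -3.7 0 0 9.4;0 0 0 -3.7 0 0 9.4;0 0 0 -3.7 0 0 9.4;0 0 0 -3.7 0 0 9.4"
}}

```text
time_s: 3.9
ee_pos: [0.517, -0.077, 0.2536]
tcp_rot: [3.141, 0.0, 1.571]
wrist_force: [-0.3, -0.5, 0.4]
grip_width: 0.0941
```

```bash
python3 - <<'E'
from h import *
import pickle
cap('wrist');c=cap('wrist','w2.png'); pickle.dump(c,open('w2.pkl','wb'))
print(arm.read_state()['ee_pos'])
E
```

```text
[ 0.51694713 -0.07886246  0.25333905]
```

Emit:
{"method": "send_rows", "body": {
  "series": "0 0 0 -3.2 0 0 9.4;0 0 0 -3.2 0 0 9.4;0 0 0 -3.2 0 0 9.4;0 0 0 -3.2 0 0 9.4;0 0 0 -3.2 0 0 9.4;0 0 0 -3.2 0 0 9.4;0 0 0 -3.2 0 0 9.4;0 0 0 -3.2 0 0 9.4"
}}

```text
time_s: 4.8
ee_pos: [0.5174, -0.3322, 0.2535]
tcp_rot: [3.142, -0.0, 1.571]
wrist_force: [0.3, 0.1, 0.7]
grip_width: 0.094
```

```bash
python3 - <<'E'
from h import *
import pickle
cap('wrist');c=cap('wrist','w3.png'); pickle.dump(c,open('w3.pkl','wb'))
c=cap('top','t1.png'); pickle.dump(c,open('t1.pkl','wb'))
print(arm.read_state()['ee_pos'])
E
```

```text
[ 0.5171248  -0.33221667  0.25279362]
```

View pics/w2.png

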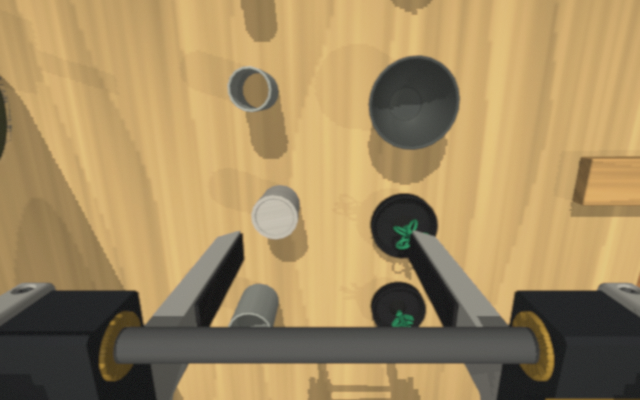

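View pics/w3.png

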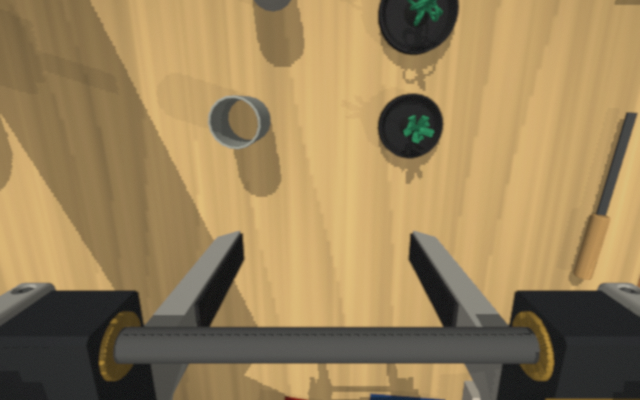

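```bash
cat > fit.py <<'E'
from h import *
import pickle
from scipy.optimize import minimize
from scipy.ndimage import map_coordinates, gaussian_filter
th=np.linspace(0,2*np.pi,120,endpoint=False)
def circ(x,y,z,r): return np.c_[x+r*np.cos(th),y+r*np.sin(th),0*th+z]
H={38:.052,46:.060,55:.070,65:.080}; BR={38:.030,46:.034,55:.0385,65:.0435}
def grads(c):
    g=gaussian_filter(cv2.cvtColor(c['img'],cv2.COLOR_RGB2GRAY).astype(float),1.0)
    return np.gradient(g,axis=1),np.gradient(g,axis=0)
def dirg(c,G,x,y,z,r):
    p=proj(c,circ(x,y,z,r)); q=proj(c,circ(x,y,z,r+.001)); n=q-p; n/=np.linalg.norm(n,axis=1)[:,None]
    a=[map_coordinates(g,[p[:,1],p[:,0]],order=1,mode='constant') for g in G]
    return a[0]*n[:,0]+a[1]*n[:,1]
def hullscore(c,G,x,y,r,z0,z1):
    P=np.vstack([proj(c,circ(x,y,z0,r)),proj(c,circ(x,y,z1,r))]).astype(np.float32)
    h=cv2.convexHull(P)[:,0]; 
    d=np.roll(h,-1,0)-h; L=np.r_[0,np.cumsum(np.linalg.norm(d,axis=1))]; hc=np.vstack([h,h[:1]])
    s=np.linspace(0,L[-1],200,endpoint=False); p=np.c_[np.interp(s,L,hc[:,0]),np.interp(s,L,hc[:,1])]
    t=np.roll(p,-1,0)-np.roll(p,1,0); n=np.c_[t[:,1],-t[:,0]]/np.linalg.norm(t,axis=1)[:,None]
    if ((p-p.mean(0))*n).sum()<0:n=-n
    a=[map_coordinates(g,[p[:,1],p[:,0]],order=1,mode='constant') for g in G]
    return np.clip(a[0]*n[:,0]+a[1]*n[:,1],0,30).mean()
def fit(c,kind,d,x0,y0,z0=0.,rng=.012):
    G=grads(c)
    if kind=='base': f=lambda p:-hullscore(c,G,p[0],p[1],BR[d],0,.016)
    else: f=lambda p:-(np.clip(np.abs(dirg(c,G,p[0],p[1],z0+H[d],d/2e3)),0,30).mean()+np.clip(np.abs(dirg(c,G,p[0],p[1],z0+H[d],d/2e3-.0025)),0,30).mean())-hullscore(c,G,p[0],p[1],d/2e3,z0,z0+H[d])
    g=np.arange(-rng,rng+1e-6,.0015)
    b=min((f((x0+i,y0+j)),x0+i,y0+j) for i in g for j in g)
    r=minimize(f,b[1:],method='Nelder-Mead',options=dict(initial_simplex=[b[1:],(b[1]+.001,b[2]),(b[1],b[2]+.001)],xatol=1e-5))
    return r.x,-r.fun
E
cat > run1.py <<'E'
from fit import *
W={n:pickle.load(open(n+'.pkl','rb')) for n in ['w1','w2','w3','t1']}
T=[('flask',65,.452,.291,'w1'),('flask',38,.438,.146,'w1'),('flask',46,.436,.0,'w2'),('flask',55,.42,-.285,'w3'),
('base',46,.587,.31,'w1'),('base',38,.613,.143,'w1'),('base',65,.616,-.162,'w2'),('base',55,.616,-.285,'w3')]
ov={n:W[n]['img'][:,:,::-1].copy() for n in W}
for k,d,x,y,w in T:
    for n in (w,'t1'):
        p,s=fit(W[n],k,d,x,y); print(k,d,n,np.round(p*1000,1),round(s,1))
        r,z=(BR[d],.016) if k=='base' else (d/2e3,H[d])
        for zz in (0,z): cv2.polylines(ov[n],[np.round(proj(W[n],circ(p[0],p[1],zz,r))*8).astype(np.int32)],True,(0,0,255),1,shift=3)
for n in ov: cv2.imwrite('pics/ov_'+n+'.png',ov[n])
cv2.imwrite('pics/ovall.png',np.vstack([np.hstack([ov['w1'][:240,200:500],ov['w2'][:240,200:500]]),np.hstack([ov['w3'][:240,200:500],cv2.resize(ov['t1'][145:265,165:465],(600,240))[:, :300]])]))
cv2.imwrite('pics/ovt.png',cv2.resize(ov['t1'][145:265,165:465],None,fx=2.6,fy=2.6))
E
python3 run1.py
```

```text
flask 65 w1 [454.4 279.6] 30.7
flask 65 t1 [453.5 279.6] 34.2
flask 38 w1 [433.8 136.7] 23.7
flask 38 t1 [434.7 136. ] 26.1
flask 46 w2 [437.5   9.1] 34.5
flask 46 t1 [436.3  10.2] 19.2
flask 55 w3 [ 421.9 -278.6] 32.0
flask 55 t1 [ 420.8 -272.7] 19.1
base 46 w1 [588.9 310.7] 27.2
base 46 t1 [589.7 310.6] 18.5
base 38 w1 [610.9 144. ] 25.2
base 38 t1 [611.7 144. ] 18.3
base 65 w2 [ 618.  -160.2] 24.1
base 65 t1 [ 618.6 -160.1] 19.1
base 55 w3 [ 617.7 -285.5] 27.4
base 55 t1 [ 618.1 -285.1] 19.1
```

```bash
sed -i "s/55,.42,-.285,'w3'/55,.42,-.277,'w3'/; s/46,.436,.0,'w2'/46,.436,.008,'w2'/" run1.py; python3 run1.py | grep -E "flask (46|55)"
```

```text
flask 46 w2 [437.5   9.1] 34.5
flask 46 t1 [436.3  10.2] 19.2
flask 55 w3 [ 421.9 -278.6] 32.0
flask 55 t1 [ 420.8 -272.7] 19.1
```

View pics/ovall.png

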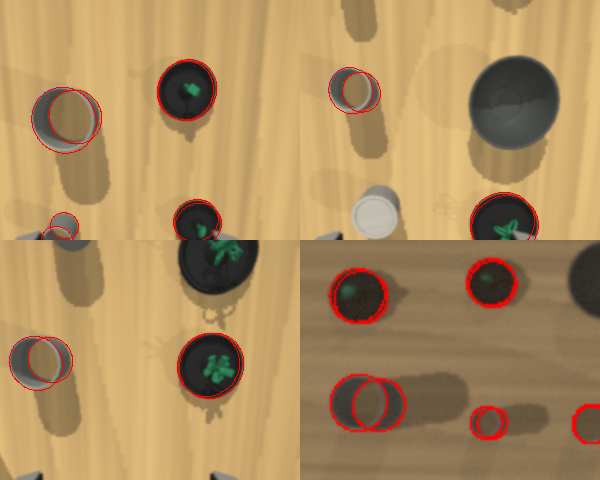

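View pics/ovt.png

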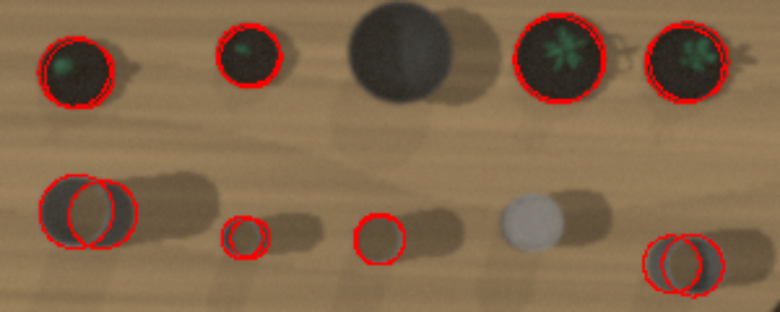

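Emit:
{"method": "send_rows", "body": {
  "series": "0 0 0 0.8 -1.4 1.4 9.4;0 0 0 0.8 -1.4 1.4 9.4;0 0 0 0.8 -1.4 1.4 9.4;0 0 0 0.8 -1.4 1.4 9.4;0 0 0 0.8 -1.4 1.4 9.4;0 0 0 0.8 -1.4 1.4 9.4;0 0 0 0.59 -1.15 1.4 9.4;0 0 0 0 0 0 9.4"
}}

```text
time_s: 5.75
ee_pos: [0.4208, -0.2757, 0.1544]
tcp_rot: [-3.14, -0.002, 1.572]
wrist_force: [-0.1, 0.0, 1.5]
grip_width: 0.0937
```

Emit:
{"method": "send_rows", "body": {
  "series": "0 0 0 -0.25 0 0 9.4;0 0 0 0 0 0 9.4;0 0 0 0 0 2.2 9.4;0 0 0 0 0 2.2 9.4;0 0 0 0 0 2.2 9.4;0 0 0 0 0 2.2 9.4;0 0 0 0 0 2.2 9.4;0 0 0 0 0 1.4 9.4"
}}

```text
time_s: 6.55
ee_pos: [0.422, -0.2802, 0.0304]
tcp_rot: [-3.141, -0.0, 1.571]
wrist_force: [-0.2, 0.2, 0.3]
grip_width: 0.0942
```

```bash
python3 - <<'E'
from h import *
s=arm.read_state();print(s['ee_pos'],s['wrist_force'])
a=cap('side')['img'];b=cap('wrist')['img']
cv2.imwrite('pics/g1.png',np.hstack([cv2.resize(a[300:400,200:400],(400,200)),cv2.resize(b,(400,250))[:200]])[:,:,::-1])
E
```

```text
[ 0.42204568 -0.28019418  0.03038915] [-0.16616941  0.16469373  0.30913656]
```

View pics/g1.png

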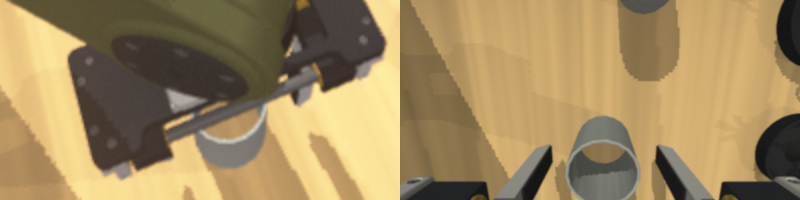

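Emit:
{"method": "send_rows", "body": {
  "series": "0 0 0 0.2 0 0 9.4;0 0 0 0 0 0 5;0 0 0 0 0 0 5;0 0 0 0 0 0 5;0 0 0 0 0 0 5;0 0 0 0 0 0 5;0 0 0 0 0 0 5;0 0 0 0 0 0 5",
  "grip_force": 30
}}

```text
time_s: 7.45
ee_pos: [0.4217, -0.2782, 0.0316]
tcp_rot: [3.142, 0.0, 1.571]
wrist_force: [-1.4, 1.0, 2.0]
grip_width: 0.0549
```

Emit:
{"method": "send_rows", "body": {
  "series": "0 0 0 0 0 -0.3 5;0 0 0 0 0 -0.7 5;0 0 0 0 0 -1.5 5;0 0 0 0 0 -1.8 5;0 0 0 0 0 -1.8 5;0 0 0 0 0 -1.8 5;0 0 0 0 0 -1.8 5;0 0 0 0 0 -1.3 5"
}}

```text
time_s: 8.25
ee_pos: [0.4219, -0.2783, 0.143]
tcp_rot: [3.141, 0.001, 1.571]
wrist_force: [0.5, -0.3, -1.9]
grip_width: 0.0551
```

```bash
python3 - <<'E'
from fit import *
s=arm.read_state();p=s['ee_pos'];print(p,s['wrist_force'],s['grip_width'])
b=cap('wrist','g2.png');print(arm.read_state()['ee_pos'])
zb=p[2]-.0304
for d,z0 in ((55,zb),): 
    q,sc=fit(b,'flask',d,p[0],p[1],z0); print(q,sc)
o=b['img'][:,:,::-1].copy()
for z in (zb,zb+.07):cv2.polylines(o,[np.round(proj(b,circ(q[0],q[1],z,.0275))*8).astype(np.int32)],True,(0,0,255),1,shift=3)
cv2.imwrite('pics/g2.png',o)
E
```

```text
[ 0.42185408 -0.27826242  0.14296561] [ 0.45494672 -0.31483139 -1.928763  ] 0.05509407475065825
[ 0.42243377 -0.27872162  0.14462345]
[ 0.42075484 -0.27720217] 29.687810507140252
```

View pics/g2.png

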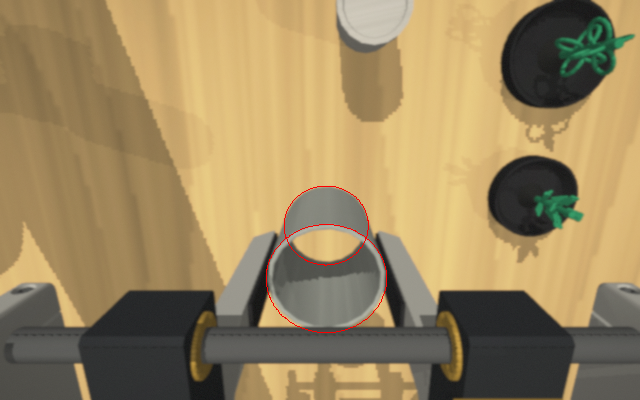

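Emit:
{"method": "send_rows", "body": {
  "series": "0 0 0 -0.1 1.5 0 5;0 0 0 -0.1 3 0 5;0 0 0 -0.1 3.5 0 5;0 0 0 -0.1 3.5 0 5;0 0 0 -0.1 3.5 0 5;0 0 0 -0.1 3 0 5;0 0 0 -0.15 1.66 0 5;0 0 0 0 0 0 5"
}}

```text
time_s: 9.1
ee_pos: [0.6194, -0.2852, 0.1399]
tcp_rot: [-3.14, -0.001, 1.572]
wrist_force: [-0.8, 0.1, -2.2]
grip_width: 0.0546
```

```bash
cat > held.py <<'E'
import sys
from fit import *
d=int(sys.argv[1]);off=float(sys.argv[2]);bx,by=map(float,sys.argv[3:5])
cap('wrist')
s=arm.read_state();p=s['ee_pos'];print(p,s['tcp_rot'],s['wrist_force'],s['grip_width'])
ims=[]
for n in ('wrist','top'):
    b=cap(n);zb=p[2]-off
    q,sc=fit(b,'flask',d,p[0],p[1],zb); print(n,'flask',np.round(q*1e3,1),round(sc,1),'rel tcp',np.round((q-p[:2])*1e3,1))
    o=b['img'][:,:,::-1].copy()
    for z in (zb,zb+H[d]):cv2.polylines(o,[np.round(proj(b,circ(q[0],q[1],z,d/2e3))*8).astype(np.int32)],True,(0,0,255),1,shift=3)
    for z in (0,.016):cv2.polylines(o,[np.round(proj(b,circ(bx,by,z,BR[d]))*8).astype(np.int32)],True,(0,255,255),1,shift=3)
    if n=='top':
        u,v=proj(b,[[bx,by,.05]])[0]; u,v=int(max(60,u)),int(v); o=cv2.resize(o[max(0,v-60):v+60,u-60:u+60],(400,400))
    ims.append(o)
o=np.hstack([cv2.resize(ims[0],(400,250)),cv2.resize(ims[1],(250,250))]);cv2.imwrite('pics/'+sys.argv[5],o)
E
python3 held.py 55 .0304 .6185 -.2854 g3.png
```

```text
[ 0.61842238 -0.28533325  0.14007733] [-3.14010456e+00 -7.41938590e-04  1.57156600e+00] [ 0.18497648 -0.60523983 -1.6691016 ] 0.05518652051954737
wrist flask [ 617.4 -284.1] 27.0 rel tcp [-1.   1.3]
top flask [ 634.3 -289.9] 10.9 rel tcp [15.8 -4.5]
```

View pics/g3.png

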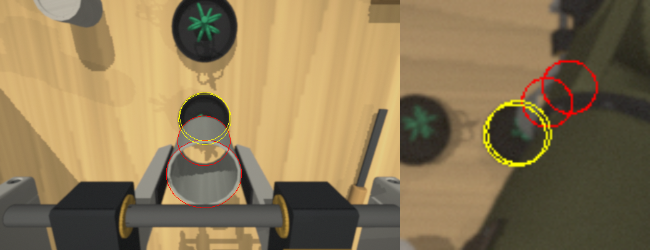

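Emit:
{"method": "send_rows", "body": {
  "series": "0 0 0 -0.08 0 0.5 5;0 0 0 0 0 1 5;0 0 0 0 0 1.3 5;0 0 0 0 0 1.3 5;0 0 0 0 0 1.3 5;0 0 0 0 0 1.3 5;0 0 0 0 0 1 5;0 0 0 0 0 0.5 5"
}}

```text
time_s: 10.05
ee_pos: [0.6179, -0.2862, 0.0579]
tcp_rot: [-3.14, -0.001, 1.571]
wrist_force: [-0.1, 0.5, -1.4]
grip_width: 0.0553
```

```bash
python3 - <<'E'
from h import *
a=cap('side');s=arm.read_state();print(s['ee_pos'],s['wrist_force'],s['torque'],s['grip_width'])
b=cap('wrist')
u,v=proj(a,[[.618,-.285,.05]])[0].astype(int);print(u,v)
cv2.imwrite('pics/g4.png',np.hstack([cv2.resize(a['img'][v-60:min(400,v+60),u-70:u+90],(480,360)),cv2.resize(b['img'],(320,200))[np.r_[0:200,[199]*160]]])[:,:,::-1])
E
```

```text
[ 0.61790103 -0.28620188  0.05773169] [ 0.10064789  0.19599673 -3.44689929] [-0.08491457  0.05118632 -0.02010922] 0.05489855857084258
435 308
```

View pics/g4.png

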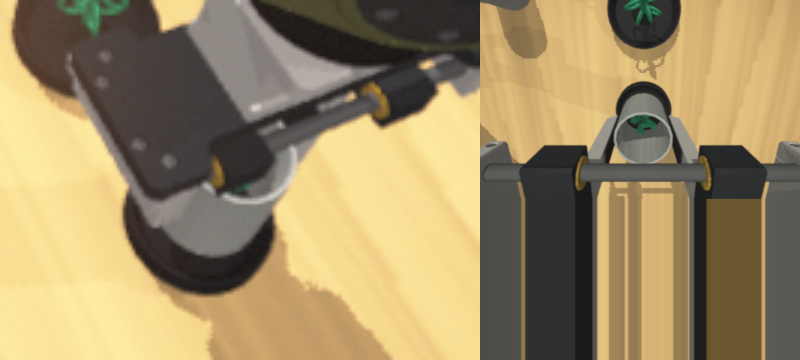

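Emit:
{"method": "send_rows", "body": {
  "series": "0 0 0 0 0 0.4 5;0 0 0 0 0 0.4 5;0 0 0 0 0 0.4 5;0 0 0 0 0 0.3 5;0 0 0 0 0 0.2 5;0 0 0 0 0 0.1 5;0 0 0 0 0 0.1 5;0 0 0 0 0 0.05 5"
}}

```text
time_s: 10.95
ee_pos: [0.6183, -0.2865, 0.04]
tcp_rot: [3.142, 0.0, 1.571]
wrist_force: [0.8, 0.5, -2.3]
grip_width: 0.0552
```

Emit:
{"method": "send_rows", "body": {
  "series": "0 0 0 0 0 0.1 5;0 0 0 0 0 0.1 5;0 0 0 0 0 0.05 5;0 0 0 0 0 0.05 5;0 0 0 0 0 0.05 5;0 0 0 0 0 0 5;0 0 0 0 0 0 5;0 0 0 0 0 0 5"
}}

```text
time_s: 11.75
ee_pos: [0.6185, -0.2865, 0.0376]
tcp_rot: [3.141, 0.0, 1.571]
wrist_force: [-4.3, 2.5, 8.2]
grip_width: 0.0549
```

Emit:
{"method": "send_rows", "body": {
  "series": "0 0 0 0 0 0.05 5;0 0 0 0 0 0.05 5;0 0 0 0 0 0 5;0 0 0 0 0 0 5;0 0 0 0 0 0 5;0 0 0 0 0 0 5;0 0 0 0 0 0 5;0 0 0 0 0 0 5"
}}

```text
time_s: 12.55
ee_pos: [0.6185, -0.2866, 0.0375]
tcp_rot: [3.141, 0.001, 1.571]
wrist_force: [-7.7, 3.6, 16.9]
grip_width: 0.0548
```

Emit:
{"method": "send_rows", "body": {
  "series": "0 0 0 0 0 -0.05 5;0 0 0 0 0 -0.05 5;0 0 0 0 0 0 9;0 0 0 0 0 0 9;0 0 0 0 0 0 9;0 0 0 0 0 0 9;0 0 0 0 0 0 9;0 0 0 0 0 0 9"
}}

```text
time_s: 13.35
ee_pos: [0.6183, -0.2865, 0.0364]
tcp_rot: [-3.142, -0.0, 1.571]
wrist_force: [-0.2, -0.3, 0.0]
grip_width: 0.09
```

Emit:
{"method": "send_rows", "body": {
  "series": "0 0 0 0 0 -1 9.4;0 0 0 0 0 -2 9.4;0 0 0 0 0 -2.5 9.4;0 0 0 0 0 -2.5 9.4;0 0 0 0 0 -2.5 9.4;0 0 0 0 0 -2.5 9.4;0 0 0 0 0 -2 9.4;0 0 0 0 0 -1 9.4"
}}

```text
time_s: 14.15
ee_pos: [0.6187, -0.2866, 0.1994]
tcp_rot: [3.139, 0.001, 1.571]
wrist_force: [-0.8, -0.5, -0.3]
grip_width: 0.0939
```

```bash
cat > placed.py <<'E'
import sys
from fit import *
d=int(sys.argv[1]);bx,by=map(float,sys.argv[2:4])
s=arm.read_state();p=s['ee_pos'];print(p,s['wrist_force'],s['grip_width'])
ims=[]
for n in ('wrist','side'):
    b=cap(n);
    q,sc=fit(b,'flask',d,bx,by,.006); print(n,np.round(q*1e3,1),round(sc,1))
    o=b['img'][:,:,::-1].copy()
    for z in (.006+H[d],):cv2.polylines(o,[np.round(proj(b,circ(q[0],q[1],z,d/2e3))*8).astype(np.int32)],True,(0,0,255),1,shift=3)
    u,v=proj(b,[[bx,by,.05]])[0].astype(int);u=max(80,u);v=max(v,75)
    ims.append(cv2.resize(o[v-75:v+75,u-80:u+80],(395,370)))
cv2.imwrite('pics/'+sys.argv[4],np.hstack(ims))
E
python3 placed.py 55 .6183 -.2856 p55.png
```

```text
[ 0.6187187  -0.2866382   0.19938799] [-0.77602403 -0.5228766  -0.27124956] 0.09390696435382617
wrist [ 612.8 -273.8] 35.0
side [ 617.3 -287.7] 37.1
```

View pics/p55.png

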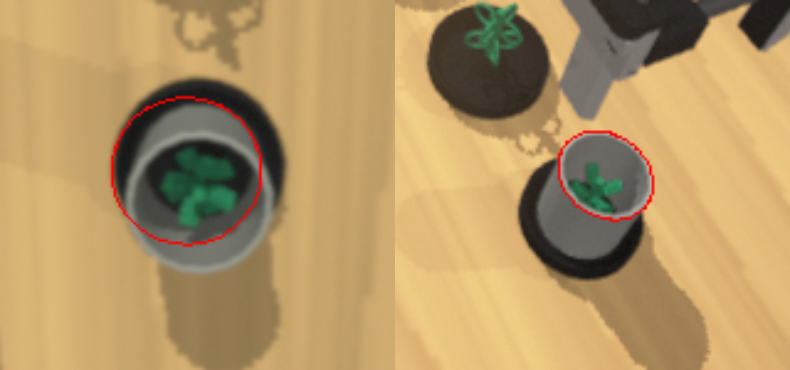

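```bash
cat > tri.py <<'E'
import sys
from fit import *
d=int(sys.argv[1]);bx,by=map(float,sys.argv[2:4]);cams=sys.argv[4].split(',')
C=[cap(n) for n in cams];G=[grads(c) for c in C]
def f(p): return -sum(np.clip(np.abs(dirg(c,g,p[0],p[1],p[2],r)),0,30).mean() for c,g in zip(C,G) for r in (d/2e3,d/2e3-.0025))
g=np.arange(-.006,.0061,.0015)
b=min((f((bx+i,by+j,H[d]+.006+k)),bx+i,by+j,H[d]+.006+k) for i in g for j in g for k in np.arange(-.003,.0101,.002))
x0=np.array(b[1:]);r=minimize(f,x0,method='Nelder-Mead',options=dict(initial_simplex=[x0]+[x0+.001*e for e in np.eye(3)],xatol=1e-5))
print('rim centre mm',np.round(r.x*1e3,1),'expect z',H[d]*1e3+6,'score',round(-r.fun,1))
E
python3 tri.py 55 .6183 -.286 wrist,side
```

```text
rim centre mm [ 617.8 -286.3   73.7] expect z 76.0 score 56.7
```

Emit:
{"method": "send_rows", "body": {
  "series": "0 0 0 3.8 -2.4 0 9.4;0 0 0 3.8 -2.4 0 9.4;0 0 0 3.8 -2.4 0 9.4;0 0 0 3.8 -2.4 0 9.4;0 0 0 3.8 -2.4 0 9.4;0 0 0 3.8 -2.4 0 9.4;0 0 0 3.8 -2.4 0 9.4;0 0 0 3 -1.4 0 9.4"
}}

```text
time_s: 15.15
ee_pos: [0.4342, 0.0111, 0.1955]
tcp_rot: [-3.14, -0.0, 1.571]
wrist_force: [0.4, -0.6, -0.2]
grip_width: 0.0937
```

Emit:
{"method": "send_rows", "body": {
  "series": "0 0 0 0 0 0 9.4;0 0 0 0 0 1 9.4;0 0 0 0 0 2 9.4;0 0 0 0 0 2 9.4;0 0 0 0 0 2 9.4;0 0 0 0 0 2 9.4;0 0 0 0 0 1 9.4;0 0 0 0 0 0 9.4"
}}

```text
time_s: 15.95
ee_pos: [0.4356, 0.0089, 0.0948]
tcp_rot: [-3.138, -0.0, 1.57]
wrist_force: [-0.3, -0.7, -0.2]
grip_width: 0.0938
```

Emit:
{"method": "send_rows", "body": {
  "series": "0 0 0 0.08 0.13 0 9.4;0 0 0 0 0 0.5 9.4;0 0 0 0 0 1.2 9.4;0 0 0 0 0 1.6 9.4;0 0 0 0 0 1.6 9.4;0 0 0 0 0 1.2 9.4;0 0 0 0 0 0.5 9.4;0 0 0 0 0 0.25 9.4"
}}

```text
time_s: 16.75
ee_pos: [0.4375, 0.0103, 0.0275]
tcp_rot: [-3.141, -0.0, 1.571]
wrist_force: [0.1, -0.2, -0.8]
grip_width: 0.0942
```

```bash
python3 held.py 46 .026 .437 .0096 g5.png
```

```text
[0.43751171 0.01031181 0.02758135] [-3.14130217e+00 -8.72439368e-06  1.57102233e+00] [-0.72211309  0.56880238 -0.0627184 ] 0.09393246833291857
wrist flask [435.5  11.8] 23.7 rel tcp [-2.   1.4]
top flask [439.   16.9] 2.9 rel tcp [1.5 6.5]
```

View pics/g5.png

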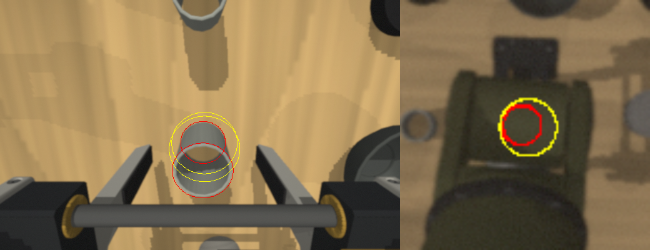

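Emit:
{"method": "send_rows", "body": {
  "series": "0 0 0 0 0 0 4.2;0 0 0 0 0 0 4.2;0 0 0 0 0 0 4.2;0 0 0 0 0 0 4.2;0 0 0 0 0 0 4.2;0 0 0 0 0 0 4.2;0 0 0 0 0 0 4.2;0 0 0 0 0 0 4.2",
  "grip_force": 25
}}

```text
time_s: 17.7
ee_pos: [0.4375, 0.0103, 0.028]
tcp_rot: [-3.141, 0.0, 1.571]
wrist_force: [-0.9, -0.6, 0.5]
grip_width: 0.0458
```

Emit:
{"method": "send_rows", "body": {
  "series": "0 0 0 0 0 -0.3 4.2;0 0 0 0 0 -0.7 4.2;0 0 0 0 0 -1.8 4.2;0 0 0 0 0 -2.2 4.2;0 0 0 0 0 -2.2 4.2;0 0 0 0 0 -2.2 4.2;0 0 0 0 0 -1.8 4.2;0 0 0 0 0 -1 4.2"
}}

```text
time_s: 18.5
ee_pos: [0.4379, 0.0103, 0.1517]
tcp_rot: [3.14, 0.0, 1.571]
wrist_force: [0.3, 0.4, -2.7]
grip_width: 0.046
```

Emit:
{"method": "send_rows", "body": {
  "series": "0 0 0 2.5 1.3 0 4.2;0 0 0 4.2 2.1 0 4.2;0 0 0 4.2 2.1 0 4.2;0 0 0 4.2 2.1 0 4.2;0 0 0 4.2 2.1 0 4.2;0 0 0 4.2 2.1 0 4.2;0 0 0 4.2 2.1 0 4.2;0 0 0 2.3 1.3 0 4.2"
}}

```text
time_s: 19.3
ee_pos: [0.5897, 0.3133, 0.149]
tcp_rot: [-3.141, 0.0, 1.573]
wrist_force: [-0.7, -0.3, -1.4]
grip_width: 0.046
```

```bash
python3 -c "
from h import *
cap('wrist');cap('wrist');cap('wrist')"; python3 held.py 46 .0277 .5893 .3106 g6.png
```

```text
[0.58904988 0.31030648 0.14897756] [-3.14009408e+00  8.30619731e-04  1.57161499e+00] [-0.36090266 -0.09687676 -1.54615833] 0.04592192168706482
wrist flask [588.1 311.1] 31.5 rel tcp [-1.   0.8]
top flask [589.6 309.2] 15.6 rel tcp [ 0.6 -1.1]
```

View pics/g6.png

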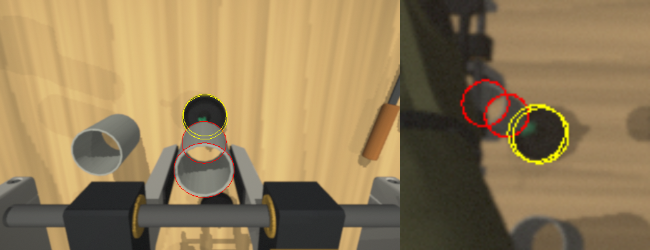

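Emit:
{"method": "send_rows", "body": {
  "series": "0 0 0 0 0.06 0.5 4.2;0 0 0 0 0 1 4.2;0 0 0 0 0 1.5 4.2;0 0 0 0 0 1.5 4.2;0 0 0 0 0 1.5 4.2;0 0 0 0 0 1.5 4.2;0 0 0 0 0 1 4.2;0 0 0 0 0 0.5 4.2"
}}

```text
time_s: 20.4
ee_pos: [0.5897, 0.3102, 0.0584]
tcp_rot: [-3.14, 0.001, 1.571]
wrist_force: [0.5, 0.3, -1.6]
grip_width: 0.046
```

Emit:
{"method": "send_rows", "body": {
  "series": "0 0 0 0 0 0.4 4.2;0 0 0 0 0 0.5 4.2;0 0 0 0 0 0.5 4.2;0 0 0 0 0 0.4 4.2;0 0 0 0 0 0.2 4.2;0 0 0 0 0 0.2 4.2;0 0 0 0 0 0.1 4.2;0 0 0 0 0 0 4.2"
}}

```text
time_s: 21.2
ee_pos: [0.5901, 0.3103, 0.0369]
tcp_rot: [-3.142, 0.0, 1.571]
wrist_force: [-0.8, 0.4, -2.1]
grip_width: 0.0458
```

Emit:
{"method": "send_rows", "body": {
  "series": "0 0 0 0 0 0.1 4.2;0 0 0 0 0 0.1 4.2;0 0 0 0 0 0.1 4.2;0 0 0 0 0 0.05 4.2;0 0 0 0 0 0.05 4.2;0 0 0 0 0 0 4.2;0 0 0 0 0 0 4.2;0 0 0 0 0 0 4.2"
}}

```text
time_s: 22.0
ee_pos: [0.5902, 0.3104, 0.0339]
tcp_rot: [3.141, -0.0, 1.571]
wrist_force: [-4.1, -2.7, 7.1]
grip_width: 0.0462
```

Emit:
{"method": "send_rows", "body": {
  "series": "0 0 0 0 0 -0.05 4.2;0 0 0 0 0 0 8;0 0 0 0 0 0 8;0 0 0 0 0 0 8;0 0 0 0 0 0 8;0 0 0 0 0 0 8;0 0 0 0 0 0 8;0 0 0 0 0 0 8"
}}

```text
time_s: 22.8
ee_pos: [0.5901, 0.3103, 0.0334]
tcp_rot: [-3.142, -0.0, 1.571]
wrist_force: [-1.1, 0.0, -0.4]
grip_width: 0.0799
```

Emit:
{"method": "send_rows", "body": {
  "series": "0 0 0 0 0 -1 8;0 0 0 0 0 -2 8;0 0 0 0 0 -2.5 8;0 0 0 0 0 -2.5 8;0 0 0 0 0 -2.5 9.4;0 0 0 0 0 -2.5 9.4;0 0 0 0 0 -2 9.4;0 0 0 0 0 -1 9.4"
}}

```text
time_s: 23.6
ee_pos: [0.5905, 0.3106, 0.1963]
tcp_rot: [3.139, -0.001, 1.571]
wrist_force: [-0.5, 0.1, -0.0]
grip_width: 0.094
```

```bash
python3 placed.py 46 .5895 .3105 p46.png; python3 tri.py 46 .5895 .3105 wrist,side
```

```text
[0.5905075  0.31058559 0.19634887] [-0.49794058  0.10336109 -0.03454984] 0.09396530147129686
wrist [582.4 321.1] 36.4
side [589.  305.8] 37.1
rim centre mm [589.4 310.3  62.9] expect z 66.0 score 54.6
```

View pics/p46.png

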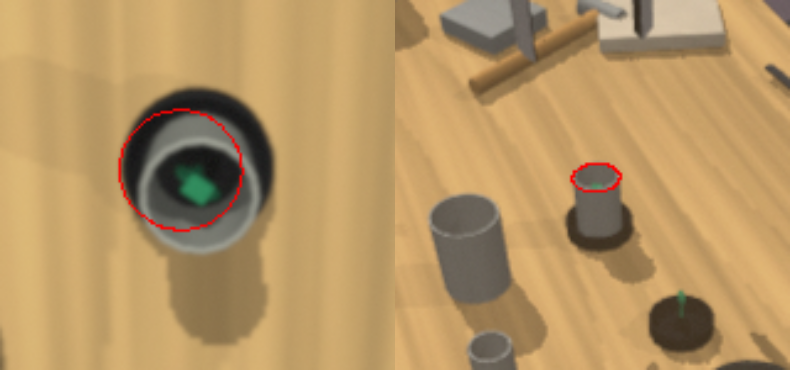

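Emit:
{"method": "send_rows", "body": {
  "series": "0 0 0 -0.4 -1.8 0 9.4;0 0 0 -0.5 -2.2 0 9.4;0 0 0 -0.5 -2.2 0 9.4;0 0 0 -0.5 -2.2 0 9.4;0 0 0 -0.5 -2.2 0 9.4;0 0 0 -0.4 -1.8 0 9.4;0 0 0 -0.3 -1.2 0 9.4;0 0 0 0 0 0 9.4"
}}

```text
time_s: 24.6
ee_pos: [0.4529, 0.279, 0.1927]
tcp_rot: [-3.14, 0.001, 1.571]
wrist_force: [-0.5, -0.5, 0.5]
grip_width: 0.094
```

Emit:
{"method": "send_rows", "body": {
  "series": "0 0 0 0 0 1 9.4;0 0 0 0 0 1.5 9.4;0 0 0 0 0 1.5 9.4;0 0 0 0 0 1.5 9.4;0 0 0 0 0 1 9.4;0 0 0 0 0 0.5 9.4;0 0 0 0 0 0 9.4;0 0 0 0 0 0 9.4"
}}

```text
time_s: 25.4
ee_pos: [0.4544, 0.2795, 0.1238]
tcp_rot: [3.141, -0.0, 1.571]
wrist_force: [0.0, 0.4, -0.3]
grip_width: 0.0937
```

Emit:
{"method": "send_rows", "body": {
  "series": "0 0 0 0 0 0.8 9.4;0 0 0 0 0 1.5 9.4;0 0 0 0 0 1.8 9.4;0 0 0 0 0 1.8 9.4;0 0 0 0 0 1.5 9.4;0 0 0 0 0 1 9.4;0 0 0 0 0 0.4 9.4;0 0 0 0 0 0 9.4"
}}

```text
time_s: 26.2
ee_pos: [0.4541, 0.2793, 0.0353]
tcp_rot: [-3.141, 0.0, 1.571]
wrist_force: [0.9, 0.6, -0.2]
grip_width: 0.0942
```

Emit:
{"method": "send_rows", "body": {
  "series": "0 0 0 0 0 0 6;0 0 0 0 0 0 6;0 0 0 0 0 0 6;0 0 0 0 0 0 6;0 0 0 0 0 0 6;0 0 0 0 0 0 6;0 0 0 0 0 0 6;0 0 0 0 0 0 6",
  "grip_force": 32
}}

```text
time_s: 27.0
ee_pos: [0.4542, 0.2794, 0.0357]
tcp_rot: [3.141, -0.0, 1.571]
wrist_force: [-1.1, -0.3, 4.5]
grip_width: 0.0654
```

Emit:
{"method": "send_rows", "body": {
  "series": "0 0 0 0 0 -0.3 6;0 0 0 0 0 -0.7 6;0 0 0 0 0 -1.8 6;0 0 0 0 0 -2.2 6;0 0 0 0 0 -2.5 6;0 0 0 0 0 -2.5 6;0 0 0 0 0 -2 6;0 0 0 0 0 -1 6"
}}

```text
time_s: 27.8
ee_pos: [0.4544, 0.2795, 0.1674]
tcp_rot: [3.14, -0.001, 1.571]
wrist_force: [0.6, -0.3, -3.0]
grip_width: 0.0657
```

```bash
python3 held.py 65 .0365 .589 .3106 g7.png
```

```text
[0.45470549 0.27964533 0.16802424] [ 3.13884709e+00 -1.40671615e-03  1.57108797e+00] [-0.01120831 -0.25485144 -1.06165727] 0.0657816219523576
wrist flask [453.6 281. ] 31.2 rel tcp [-1.1  1.4]
top flask [453.9 280.8] 19.2 rel tcp [-0.8  1.2]
```

View pics/g7.png

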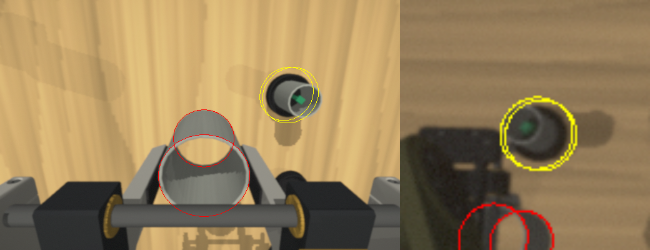

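Emit:
{"method": "send_rows", "body": {
  "series": "0 0 0 -1.5 0.55 0 6;0 0 0 -3 1.1 0 6;0 0 0 -3.5 1.3 0 6;0 0 0 -3.5 1.3 0 6;0 0 0 -3.5 1.3 0 6;0 0 0 -3.5 1.3 0 6;0 0 0 -3.5 1.3 0 6;0 0 0 -3.5 1.3 0 6"
}}

```text
time_s: 28.75
ee_pos: [0.5484, 0.0219, 0.1642]
tcp_rot: [-3.14, 0.0, 1.571]
wrist_force: [-0.4, 1.0, -2.7]
grip_width: 0.0653
```

Emit:
{"method": "send_rows", "body": {
  "series": "0 0 0 -3.5 1.3 0 6;0 0 0 -3.5 1.3 0 6;0 0 0 -3.5 1.3 0 6;0 0 0 -3 1.1 0 6;0 0 0 -2.5 0.95 0 6;0 0 0 -1.5 0.6 0 6;0 0 0 -1.05 0.45 0 6;0 0 0 0 0 0 6"
}}

```text
time_s: 29.55
ee_pos: [0.6183, -0.1625, 0.1642]
tcp_rot: [-3.14, -0.0, 1.57]
wrist_force: [0.4, -0.0, -2.4]
grip_width: 0.0659
```

```bash
python3 -c "
from h import *
cap('wrist');cap('wrist');cap('wrist')"; python3 held.py 65 .0357 .6183 -.1602 g8.png
```

```text
[ 0.61846241 -0.16038273  0.16534707] [-3.14126421e+00 -1.62016802e-04  1.57184473e+00] [-0.51662488 -0.08784706 -3.42681047] 0.06510418206573866
wrist flask [ 617.5 -158.6] 27.6 rel tcp [-1.   1.8]
top flask [ 642.7 -151.8] 11.7 rel tcp [24.2  8.6]
```

View pics/g8.png

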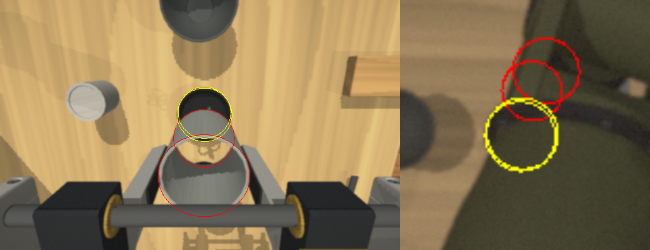

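Emit:
{"method": "send_rows", "body": {
  "series": "0 0 0 -0.05 0 0.5 6;0 0 0 0 0 1.2 6;0 0 0 0 0 1.6 6;0 0 0 0 0 1.6 6;0 0 0 0 0 1.6 6;0 0 0 0 0 1.6 6;0 0 0 0 0 1.2 6;0 0 0 0 0 0.5 6"
}}

```text
time_s: 30.65
ee_pos: [0.6182, -0.1614, 0.0657]
tcp_rot: [-3.14, -0.001, 1.571]
wrist_force: [-0.7, -0.2, -2.4]
grip_width: 0.0651
```

Emit:
{"method": "send_rows", "body": {
  "series": "0 0 0 0 0 0.4 6;0 0 0 0 0 0.5 6;0 0 0 0 0 0.5 6;0 0 0 0 0 0.3 6;0 0 0 0 0 0.2 6;0 0 0 0 0 0.1 6;0 0 0 0 0 0.1 6;0 0 0 0 0 0 6"
}}

```text
time_s: 31.45
ee_pos: [0.6187, -0.1617, 0.0465]
tcp_rot: [3.142, 0.0, 1.571]
wrist_force: [-0.3, 0.1, -3.0]
grip_width: 0.0652
```

Emit:
{"method": "send_rows", "body": {
  "series": "0 0 0 0.07 0 0.1 6;0 0 0 0 0 0.1 6;0 0 0 0 0 0.1 6;0 0 0 0 0 0.1 6;0 0 0 0 0 0.1 6;0 0 0 0 0 0.03 6;0 0 0 0 0 0 6;0 0 0 0 0 0 6"
}}

```text
time_s: 32.25
ee_pos: [0.6188, -0.161, 0.0418]
tcp_rot: [3.141, 0.0, 1.571]
wrist_force: [-4.2, 1.3, 5.8]
grip_width: 0.0659
```

Emit:
{"method": "send_rows", "body": {
  "series": "0 0 0 0 0 0 6;0 0 0 0 0 0 8.6;0 0 0 0 0 0 8.6;0 0 0 0 0 0 8.6;0 0 0 0 0 0 8.6;0 0 0 0 0 0 8.6;0 0 0 0 0 0 8.6;0 0 0 0 0 0 8.6"
}}

```text
time_s: 33.05
ee_pos: [0.6187, -0.161, 0.0411]
tcp_rot: [-3.142, 0.0, 1.571]
wrist_force: [-0.7, 0.0, 0.2]
grip_width: 0.0859
```

Emit:
{"method": "send_rows", "body": {
  "series": "0 0 0 0 0 -1 8.6;0 0 0 0 0 -2 8.6;0 0 0 0 0 -2.5 8.6;0 0 0 0 0 -2.5 8.6;0 0 0 0 0 -2.5 9.4;0 0 0 0 0 -2.5 9.4;0 0 0 0 0 -2 9.4;0 0 0 0 0 -1 9.4"
}}

```text
time_s: 33.85
ee_pos: [0.6191, -0.1611, 0.204]
tcp_rot: [3.139, 0.001, 1.571]
wrist_force: [0.8, 0.6, -0.0]
grip_width: 0.094
```

```bash
python3 placed.py 65 .6185 -.1605 p65.png; python3 tri.py 65 .6185 -.1605 wrist,side
```

```text
[ 0.61912314 -0.1610798   0.20395906] [ 0.75889993  0.56543053 -0.02280904] 0.09402113020957552
wrist [ 621.2 -148. ] 33.5
side [ 617.1 -163.5] 29.4
rim centre mm [ 618.  -159.5   83.3] expect z 86.0 score 50.6
```

View pics/p65.png

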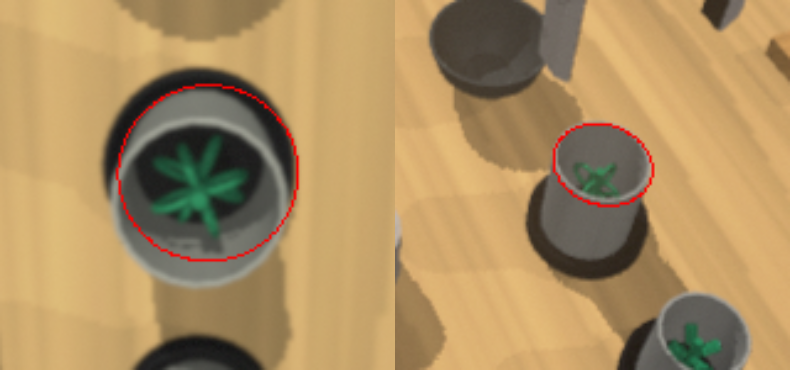

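Emit:
{"method": "send_rows", "body": {
  "series": "0 0 0 3.8 -2.4 0 9.4;0 0 0 3.8 -2.4 0 9.4;0 0 0 3.8 -2.4 0 9.4;0 0 0 3.8 -2.4 0 9.4;0 0 0 3.8 -2.4 0 9.4;0 0 0 3.8 -2.4 0 9.4;0 0 0 3.8 -2.4 0 9.4;0 0 0 3.1 -1.6 0 9.4"
}}

```text
time_s: 34.85
ee_pos: [0.4327, 0.1375, 0.2002]
tcp_rot: [-3.14, 0.0, 1.572]
wrist_force: [1.3, 0.7, -0.2]
grip_width: 0.0941
```

Emit:
{"method": "send_rows", "body": {
  "series": "0 0 0 0 0 0 9.4;0 0 0 0 0 1 9.4;0 0 0 0 0 2.2 9.4;0 0 0 0 0 2.5 9.4;0 0 0 0 0 2.5 9.4;0 0 0 0 0 2.2 9.4;0 0 0 0 0 1 9.4;0 0 0 0 0 0 9.4"
}}

```text
time_s: 35.65
ee_pos: [0.4341, 0.1351, 0.0856]
tcp_rot: [-3.139, 0.001, 1.57]
wrist_force: [0.1, -0.1, -0.7]
grip_width: 0.094
```

```bash
cat > loose.py <<'E'
import sys
from fit import *
cap('wrist');s=arm.read_state();print(s['ee_pos'])
b=cap('wrist','g9.png');print(fit(b,'flask',38,.4343,.1364,0,.006))
E
python3 loose.py
```

```text
[0.43467215 0.13539975 0.08674348]
(array([0.43373137, 0.13684444]), np.float64(24.250680105567515))
```

Emit:
{"method": "send_rows", "body": {
  "series": "0 0 0 0.05 0 0.4 9.4;0 0 0 0 0 0.8 9.4;0 0 0 0 0 1.2 9.4;0 0 0 0 0 1.4 9.4;0 0 0 0 0 1.2 9.4;0 0 0 0 0 0.8 9.4;0 0 0 0 0 0.5 9.4;0 0 0 0 0 0 9.4"
}}

```text
time_s: 36.55
ee_pos: [0.4344, 0.1365, 0.0236]
tcp_rot: [-3.141, 0.0, 1.571]
wrist_force: [0.1, 0.3, 0.7]
grip_width: 0.094
```

Emit:
{"method": "send_rows", "body": {
  "series": "0 0 0 0 0 0 3.4;0 0 0 0 0 0 3.4;0 0 0 0 0 0 3.4;0 0 0 0 0 0 3.4;0 0 0 0 0 0 3.4;0 0 0 0 0 0 3.4;0 0 0 0 0 0 3.4;0 0 0 0 0 0 3.4",
  "grip_force": 22
}}

```text
time_s: 37.35
ee_pos: [0.4347, 0.1365, 0.0242]
tcp_rot: [3.142, -0.0, 1.571]
wrist_force: [0.0, -0.1, 0.9]
grip_width: 0.0383
```

Emit:
{"method": "send_rows", "body": {
  "series": "0 0 0 0 0 -0.3 3.4;0 0 0 0 0 -0.7 3.4;0 0 0 0 0 -1.8 3.4;0 0 0 0 0 -2.2 3.4;0 0 0 0 0 -2.2 3.4;0 0 0 0 0 -1.8 3.4;0 0 0 0 0 -1 3.4;0 0 0 0 0 0 3.4"
}}

```text
time_s: 38.15
ee_pos: [0.4351, 0.1366, 0.1253]
tcp_rot: [3.139, -0.001, 1.571]
wrist_force: [0.2, 0.6, -0.7]
grip_width: 0.0386
```

Emit:
{"method": "send_rows", "body": {
  "series": "0 0 0 0.1 1.5 0 3.4;0 0 0 0.1 2.7 0 3.4;0 0 0 0.1 3 0 3.4;0 0 0 0.1 3 0 3.4;0 0 0 0.1 3 0 3.4;0 0 0 0.1 2.7 0 3.4;0 0 0 0.09 1.73 0 3.4;0 0 0 0 0 0 3.4"
}}

```text
time_s: 38.95
ee_pos: [0.6117, 0.1432, 0.1221]
tcp_rot: [-3.14, 0.0, 1.571]
wrist_force: [0.4, -0.0, -1.9]
grip_width: 0.0381
```

```bash
python3 -c "
from h import *
cap('wrist');cap('wrist')"; python3 held.py 38 .0240 .6113 .144 g10.png
```

```text
[0.61005159 0.14339875 0.12321228] [-3.13994044e+00  3.06619248e-04  1.57109321e+00] [ 0.3433411   0.49972318 -0.68826823] 0.038371107252789624
wrist flask [609.  143.8] 27.1 rel tcp [-1.   0.4]
top flask [615.9 131.9] 14.1 rel tcp [  5.9 -11.5]
```

View pics/g10.png

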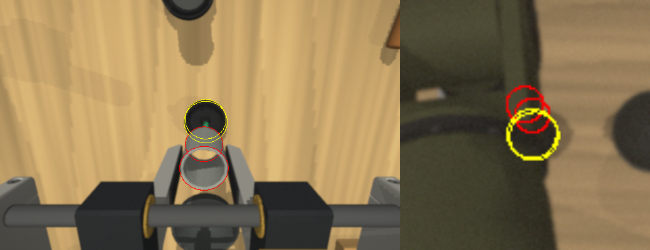

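Emit:
{"method": "send_rows", "body": {
  "series": "0 0 0 0 0.12 0.3 3.4;0 0 0 0 0 0.8 3.4;0 0 0 0 0 1.2 3.4;0 0 0 0 0 1.2 3.4;0 0 0 0 0 1.2 3.4;0 0 0 0 0 1.2 3.4;0 0 0 0 0 0.8 3.4;0 0 0 0 0 0.3 3.4"
}}

```text
time_s: 40.0
ee_pos: [0.6117, 0.1434, 0.0529]
tcp_rot: [-3.14, 0.0, 1.571]
wrist_force: [-0.0, -0.5, -1.1]
grip_width: 0.0383
```

Emit:
{"method": "send_rows", "body": {
  "series": "0 0 0 0 0 0.4 3.4;0 0 0 0 0 0.4 3.4;0 0 0 0 0 0.4 3.4;0 0 0 0 0 0.2 3.4;0 0 0 0 0 0.2 3.4;0 0 0 0 0 0.1 3.4;0 0 0 0 0 0.1 3.4;0 0 0 0 0 0 3.4"
}}

```text
time_s: 40.8
ee_pos: [0.6121, 0.1434, 0.0361]
tcp_rot: [3.142, 0.0, 1.571]
wrist_force: [0.3, 0.4, -1.4]
grip_width: 0.0384
```

Emit:
{"method": "send_rows", "body": {
  "series": "0 0 0 0 -0.06 0.1 3.4;0 0 0 0 0 0.1 3.4;0 0 0 0 0 0.1 3.4;0 0 0 0 0 0.1 3.4;0 0 0 0 0 0.1 3.4;0 0 0 0 0 0.1 3.4;0 0 0 0 0 0.07 3.4;0 0 0 0 0 0 3.4"
}}

```text
time_s: 41.6
ee_pos: [0.6116, 0.1435, 0.0301]
tcp_rot: [3.141, 0.0, 1.571]
wrist_force: [-3.7, -1.3, 6.4]
grip_width: 0.0382
```

Contact at z 30.1 mm, where about 30 was expected. I'll release and look.

Emit:
{"method": "send_rows", "body": {
  "series": "0 0 0 0 0 0 3.4;0 0 0 0 0 0 7.5;0 0 0 0 0 0 7.5;0 0 0 0 0 0 7.5;0 0 0 0 0 0 7.5;0 0 0 0 0 0 7.5;0 0 0 0 0 0 7.5;0 0 0 0 0 0 7.5"
}}

```text
time_s: 42.4
ee_pos: [0.6115, 0.1435, 0.0295]
tcp_rot: [3.142, -0.0, 1.571]
wrist_force: [-0.5, 0.4, -0.7]
grip_width: 0.075
```

Emit:
{"method": "send_rows", "body": {
  "series": "0 0 0 0 0 -1 7.5;0 0 0 0 0 -2 7.5;0 0 0 0 0 -2.5 7.5;0 0 0 0 0 -2.5 7.5;0 0 0 0 0 -2.5 9.4;0 0 0 0 0 -2.5 9.4;0 0 0 0 0 -2 9.4;0 0 0 0 0 -1 9.4"
}}

```text
time_s: 43.2
ee_pos: [0.612, 0.1435, 0.1922]
tcp_rot: [3.139, -0.0, 1.571]
wrist_force: [-0.3, -0.4, 0.3]
grip_width: 0.0938
```

```bash
python3 placed.py 38 .6113 .144 p38.png; python3 tri.py 38 .6113 .144 wrist,side
```

```text
[0.61199029 0.14353271 0.19218682] [-0.30230213 -0.36777381  0.30626156] 0.09381514068256422
wrist [603.1 152.9] 37.0
side [610.3 139.2] 35.8
rim centre mm [610.7 143.   54.6] expect z 58.0 score 54.1
```

View pics/p38.png

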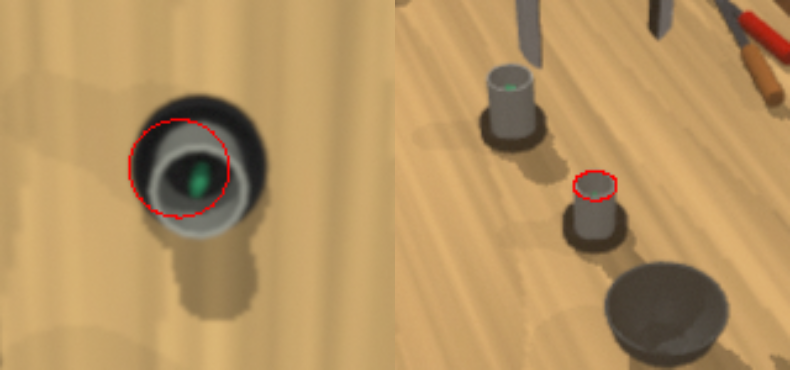

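Emit:
{"method": "send_rows", "body": {
  "series": "0 0 0 0 -2 -1 9.4;0 0 0 0 -3 -1 9.4;0 0 0 0 -3 -1 9.4;0 0 0 0 -3 -1 9.4;0 0 0 0 -3 -1 9.4;0 0 0 0 -3 -1 9.4;0 0 0 0 -2 -1 9.4;0 0 0 0 -1 0 9.4"
}}

```text
time_s: 44.2
ee_pos: [0.4105, 0.1435, 0.2598]
tcp_rot: [3.141, -0.0, 1.571]
wrist_force: [0.0, 0.1, -0.8]
grip_width: 0.0939
```

```bash
python3 - <<'E'
from h import *
a=cap('side')['img'];b=cap('top')['img']
a0=cv2.imread('pics/side0.png')[:,:,::-1]
cv2.imwrite('pics/fin.png',np.vstack([np.hstack([a0[60:400,180:500],a[60:400,180:500]]),cv2.resize(b[145:265,165:465],(640,256))])[:,:,::-1])
E
```

```text
(no output)
```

View pics/fin.png

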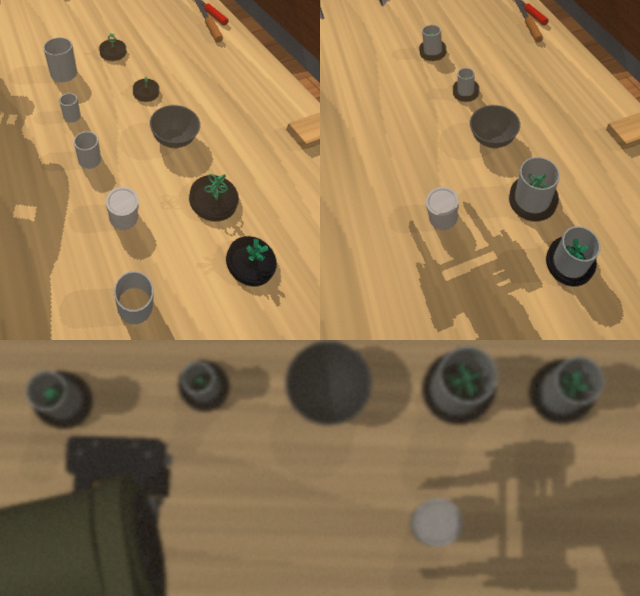

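All four flasks stand upright in their bases, and the tin and bowl haven't moved (the before and after side views match).

```bash
python3 -c "
from bench import arm
print(arm.hand_in())"
```

```text
the job is handed in; nothing more can be done
None
```

I lowered all four flasks over the waxes on the bases of their own size, in the order 55, 46, 65, 38, and handed the job in at about 44 s of the 112 s allowed.

**Seating:** each flask met the base floor at the height expected from where it was gripped, to within about 1 mm, with 6 to 17 N upward at contact. The last side and top pictures show all four upright inside their rims with the waxes intact.

**Bystanders:** the tin and the bowl look unmoved in the before and after side pictures.

**Checks that disagreed:**
- After placing, the rim heights measured from two cameras came out 2 to 3.5 mm below nominal. I put this down to calibration error, and none read high.
- The single-picture wrist fits after placing locked onto the base edge and were wrong. I relied on the contact heights, the two-camera fit and the pictures instead.
- Several top-camera fits were blocked by the arm, so I ignored them.
- There was a small sideways force at contact, up to about 8 N on the 55 mm flask. The likely cause is a light touch on the rubber rim, and it was gone after release.

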